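# Scoop two glass vials out of a tote and weigh them

### The job

Take the scoop by its wooden handle and scoop up the two glass vials that lie in the tote, using the tote's corner beside them as a backstop so that they roll in. Lift both out in the scoop and set the loaded scoop down level on the middle of the balance's pan, then let go. Be gentle with the glass: don't ram the vials against the tote, don't touch them with the gripper, don't drop the scoop on the balance, and leave the cups and the brush where they are.

Things in the scene. Friction and masses are not known exactly. Their poses are not given: they have to be found in the camera images.
- scoop: aluminium hand scoop, 130 mm long (x) by 130 mm wide (y), 104 mm tall with its handle, 0.22 kg. Origin: centre of its flat underside; x points to the open mouth, z up. Floor 2.5 mm thick; walls 3 mm thick, inside width 124 mm. Back wall and the rear 75 mm of the sides are 40 mm tall, the next 30 mm of the sides 22 mm; the sides end 25 mm behind the lip.
- lip (a point): middle of the scoop's front edge, 65 mm ahead (scoop x) of the centre of its underside, at underside height. The lip is a ramp across the full width: 1.5 mm high at the front edge, rising to a 5.5 mm crest 10 to 13 mm behind it, then dropping to the 2.5 mm floor, a 3 mm step that keeps round things in.
- grip (a point): centre of the scoop's wooden handle, a bar 22 mm thick (scoop x), 24 mm tall and 130 mm long across the scoop (scoop y), 92 mm above the centre of the scoop's underside, carried by an upright at either end; 80 mm free below it. Pinch it from above with the fingers in front of and behind it (closing along the scoop's x).
- bin: fixed grey plastic tote, open on top, outside 310 mm (x) by 220 mm (y) by 60 mm tall; walls 5 mm, floor 4 mm thick; inside 300 by 210 mm. Origin: centre of its underside, on the bench (z = 0); x towards the end where the vials lie, y towards the side wall that they lie by.
- corner (a point): the inner floor corner of the tote by which the vials lie: the end wall's inner face (tote x = +150 mm) meets the side wall's inner face (tote y = +105 mm), 4 mm above the bench
- vial_a: capped glass vial lying on its side in the tote, the one nearer the end wall: cylinder 34 mm in diameter and 65 mm long, cork-coloured cap at one end, about 60 g, rolls freely, smooth (friction about 0.3). Origin: its middle, on its axis; x along the axis, towards the cap. It starts within about 0.35 rad of parallel to the end wall.
- vial_b: the second such vial (34 x 65 mm), lying some 57 to 82 mm farther from the end wall; otherwise the same
- balance: fixed bench balance, white and blue, 250 mm (x) by 230 mm (y), with a square steel pan on top. Origin: on the bench under the housing's middle; -x is the low display side.
- pan (a point): centre of the top face of the balance's square pan, 180 by 180 mm, 66 mm above the bench; the pan does not move
- cup_a: bystander: capped clear tapered cup, 52 mm in diameter at the foot, 64 mm tall, standing on the bench. Origin: centre of its foot.
- cup_b: bystander: a second such cup
- brush: bystander: small brush with a wooden handle, about 160 mm long, lying on the bench. Origin: under its middle.

How it is judged:
On the way:
1. both vials lie in the scoop, lifted out above the tote's walls (x of vial_a in the frame of scoop between -0.062 and 0.045 m and y of vial_a in the frame of scoop between -0.062 and 0.062 m and z of vial_a in the frame of scoop between 0.005 and 0.045 m and x of vial_b in the frame of scoop between -0.062 and 0.045 m and y of vial_b in the frame of scoop between -0.062 and 0.062 m and z of vial_b in the frame of scoop between 0.005 and 0.045 m and height (world z) of scoop above 0.07 m and contact force between each of vial_a, vial_b, scoop and bin below 0.05 N), for 0.2 s.
At the end, for the whole second after the job is handed in: The scoop stands level (within 0.07 rad) and at rest on the balance's pan, its centre within 30 mm of the pan's centre, released, with both vials lying inside it behind the lip's crest and at rest (x of vial_a in the frame of scoop between -0.062 and 0.045 m and y of vial_a in the frame of scoop between -0.062 and 0.062 m and z of vial_a in the frame of scoop between 0.005 and 0.045 m and x of vial_b in the frame of scoop between -0.062 and 0.045 m and y of vial_b in the frame of scoop between -0.062 and 0.062 m and z of vial_b in the frame of scoop between 0.005 and 0.045 m and horizontal distance between scoop and pan below 0.03 m and height (world z) of scoop between 0.062 and 0.07 m and angle between scoop's own z axis and vertical below 0.07 rad and linear speed of scoop below 0.02 m/s and linear speed of each of vial_a, vial_b below 0.05 m/s); the robot touches nothing.
It fails at once if a glass vial is pressed against the tote with more than 15 N (contact force between any of vial_a, vial_b and bin above 15 N).
It fails at once if the gripper or arm touches a vial (contact force between any of the fingers, the arm and vial_a above 0.3 N or contact force between any of the fingers, the arm and vial_b above 0.3 N).
It fails at once if the scoop falls free of the gripper from more than about 13 mm, or is pressed on the balance with over 30 N (contact force between scoop and balance above 30 N or (linear speed of scoop above 0.5 m/s and contact force between the fingers and scoop below 0.1 N)).
It fails at once if a cup or the brush is moved more than 30 mm, or a cup tipped over (distance of any of cup_a, cup_b, brush from where it was at the start of the episode above 0.03 m or angle between any of cup_a, cup_b's own z axis and vertical above 0.5 rad).
It also fails if it takes over 70 s, if anything falls off the work surface, if the arm or the gripper's body presses on something with over 40 N, if the wrist force passes 120 N, or if a joint passes its speed limit or range.

### The arm

A 7-joint arm with a two-finger parallel gripper is mounted at the origin on the work surface. World frame = base frame: x ahead of the robot, y to its left, z up, the work surface at z = 0. Lengths are in m, angles in rad, forces in N, time in s.
With the tool pointing down it reaches from about 0.4 to 0.875 m from the base axis. Payload 19.3 kg.
Tool frame: the origin (TCP) lies midway between the tips of the shut fingers; the grasp point (between the pads) lies 19 mm behind it; z points along the fingers, y is the line along which they close (so a half turn about z gives the same grasp; the last joint's range is limited). The gripper opens to 85 mm and grips with 20 to 120 N. Pads are 22 mm wide; open, the fingers measure 114 mm over their backs; the gripper's body (76 mm by 85 mm) begins 54 mm behind the grasp point. The pads swing forward as they close: fully open they stand 13 mm farther back than shut.
Start: joints at [-1.247, 0.521, -0.036, 1.599, 0.021, 1.021, -0.113], TCP at [0.24, 0.577, 0.231] pointing down, gripper open.
Joint ranges: [-2.91, 2.91], [-0.3, 2.13], [-1.5, 1.42], [0.17, 2.43], [-1.26, 4.41], [0.16, 1.93], [-2.52, 2.52]. Speed limits (rad/s): [1.89, 1.89, 2.39, 2.39, 3.01, 3.01, 3.01].

### API

Orientations are given as [roll, pitch, yaw] about the fixed x, y, z axes, in that order (R = Rz(yaw) Ry(pitch) Rx(roll)).
In Python, from workcell import bot gives the robot as it stands.
- The arm moves only by the shell command python3 nudge.py FILE [FORCE], which reads ROWS from the file FILE. ROWS is one flat JSON list of numbers that holds 1 to 5 rows one after another, with no inner brackets; each row has 7 numbers: the finger opening in m, then dx, dy, dz in units of 5 mm, then a rotation vector rx, ry, rz in units of 0.1 rad; each row is the pose to reach, as a shift and turn from the pose commanded when the command began, along the tool's axes at that moment; what a row does not reach only later rows make up. A row lasts 1/8 s, in which the tool goes at most 0.0625 m and 0.188 rad, less where a joint would pass 70% of its speed; a pose out of reach is approached as far as the arm can. The fingers move at their own pace and stop on an object; FORCE is the grip in N (left out, the last holds). Time passes only in rows, so rows that do not move let the fingers close. It prints the time, the measured TCP pose, the force, the opening and the grip force at its end. Input that does not fit is refused with a message, and nothing moves.
- bot.observe(): the state, without advancing time (a new reading comes with each control period).
- bot.grab_frame(name): name is "side" or "top"; returns the picture (480x640x3 uint8, blue, green, red); there is no depth.
- bot.calibration(name): a dict with "vfov" (degrees; the focal length in pixels is half the picture's height over the tangent of half this angle, whatever the lens; pixels are square), "cx", "cy" (the principal point, pixels), "eye" and "attitude" of the camera in the world. Camera axes: x right, y down, z forward; pixel columns grow to the right and rows downward; lengths in m; the calibration is good to about 2 mm. A picture is of the moment at which its call begins. calibration takes no time and is no camera call.
- bot.job_done(): hands the job in; it is judged then, once.
The state is a dict: "clock": time; "qpos": joint angles; "qd": joint speeds; "joint_efforts": joint torques, N m; "position": TCP position; "tool_rot": TCP orientation; "force": force on the tool from outside, world axes, zero at the start; "moment": the same for the moment, N m; "grip_width": finger opening in m; "finger_force": force on a finger pad.
Only numpy, scipy, OpenCV 4.12 (cv2) and the standard library are available. Lean on these libraries where they do the work, as an engineer would, in place of code of your own. Each camera call takes 0.05 s, during which the arm holds its last target. There are 200 camera calls.

## Working session

There is one attempt and no reset: what is moved stays moved. The work goes in short steps, Python scripts to look and compute and a shell command to move; the robot and the scene stay as the last step left them, time stands still between calls to the robot, and variables do not carry over. Pictures are saved under pics/ and viewed, at most 10 in all, crops included, and the job is handed in when it is done.

```bash
ls; mkdir -p pics; python3 - <<'E'
from workcell import bot
import cv2
for n in("side","top"):
    cv2.imwrite(f"pics/{n}0.png",bot.grab_frame(n)); print(n,bot.calibration(n))
print(bot.observe())
E
```

```text
nudge.py
pics
workcell.py
side {'vfov': 47.017438805689586, 'cx': 313.90257537665457, 'cy': 246.09881961066063, 'eye': array([ 0.21938708, -0.59415649,  0.86225003]), 'attitude': array([-2.36458742, -0.01669132, -0.52699576])}
top {'vfov': 43.84666143549788, 'cx': 316.533229371045, 'cy': 241.6292086431515, 'eye': array([0.47230244, 0.05544758, 1.43712472]), 'attitude': array([-3.02440998, -0.01245856, -1.58454342])}
{'clock': 0.1, 'qpos': array([-1.24720941,  0.52195598, -0.03629318,  1.59993879,  0.02118457,
        1.02108353, -0.11280991]), 'qd': array([-0.00040429, -0.0015639 , -0.00030188,  0.00032137,  0.0017671 ,
        0.00013056,  0.00010554]), 'joint_efforts': array([ 4.66305879e-03, -9.28474402e+01,  1.98416814e+00, -3.70527720e+01,
        1.82063878e-02,  5.22806149e-03,  8.02327463e-05]), 'position': array([0.23973802, 0.57687565, 0.23078706]), 'tool_rot': array([-3.14059405e+00,  7.30261672e-05,  2.74774690e+00]), 'force': array([-0.74868811, -0.28498039,  0.23961698]), 'moment': array([ 0.03208103, -0.00296544, -0.02680681]), 'finger_force': 0.0, 'grip_width': 0.08584540947465892}
```

View pics/side0.png

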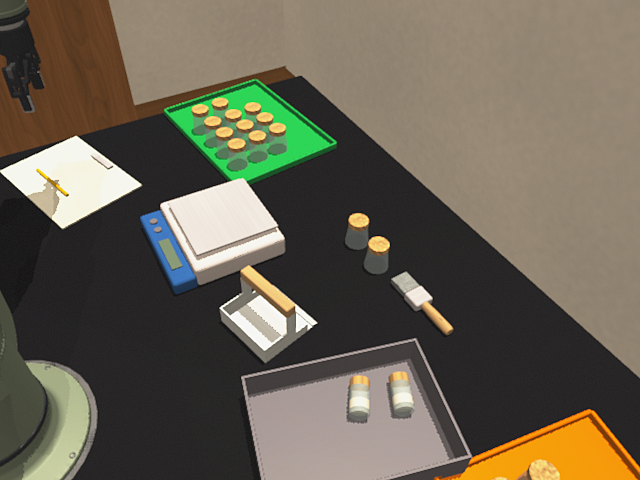

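View pics/top0.png

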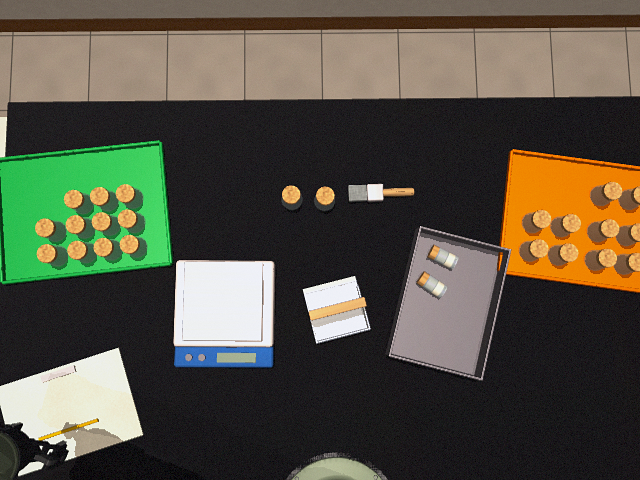

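The overview shows:
- **Top view:** the tote is at (389–508, 229–379), with the vials at about (443,257) and (431,285). The scoop handle runs (310,313)–(366,302) with the mouth facing up the picture. The balance is at (224,313).
- **Side view:** the same layout, with the handle running (243,270)–(293,310).

Next I'll enlarge the regions that need measuring.

```bash
cat > h.py <<'E'
import numpy as np, cv2
from scipy.spatial.transform import Rotation as R
from workcell import bot
def cam(n):
    c=bot.calibration(n); return c, 240/np.tan(np.radians(c["vfov"])/2), R.from_euler("xyz",c["attitude"]).as_matrix()
def ray(n,uv):
    c,f,M=cam(n); d=M@np.array([(uv[0]-c["cx"])/f,(uv[1]-c["cy"])/f,1.]); return c["eye"],d/np.linalg.norm(d)
def onz(n,uv,z):
    e,d=ray(n,uv); return e+d*(z-e[2])/d[2]
def tri(us,ut):
    (a,d),(b,g)=ray("side",us),ray("top",ut)
    s=np.linalg.lstsq(np.c_[d,-g],b-a,rcond=None)[0]; p,q=a+s[0]*d,b+s[1]*g
    return (p+q)/2,np.linalg.norm(p-q)
def proj(n,p):
    c,f,M=cam(n); v=M.T@(np.asarray(p)-c["eye"]); return np.array([c["cx"]+f*v[0]/v[2],c["cy"]+f*v[1]/v[2]])
E
python3 - <<'E'
import cv2,numpy as np
t=cv2.imread("pics/top0.png");s=cv2.imread("pics/side0.png")
cv2.imwrite("pics/c1.png",cv2.resize(t[220:385,295:515],None,fx=3.6,fy=3.6,interpolation=cv2.INTER_CUBIC))
a=cv2.resize(t[250:380,165:285],(400,433),interpolation=cv2.INTER_CUBIC);b=cv2.resize(s[170:300,130:330],(400,260),interpolation=cv2.INTER_CUBIC)
o=np.zeros((433,800,3),np.uint8);o[:,:400]=a;o[:260,400:]=b;cv2.imwrite("pics/c2.png",o)
cv2.imwrite("pics/c3.png",cv2.resize(s[260:480,210:480],None,fx=2.7,fy=2.7,interpolation=cv2.INTER_CUBIC))
E
```

```text
(no output)
```

View pics/c1.png

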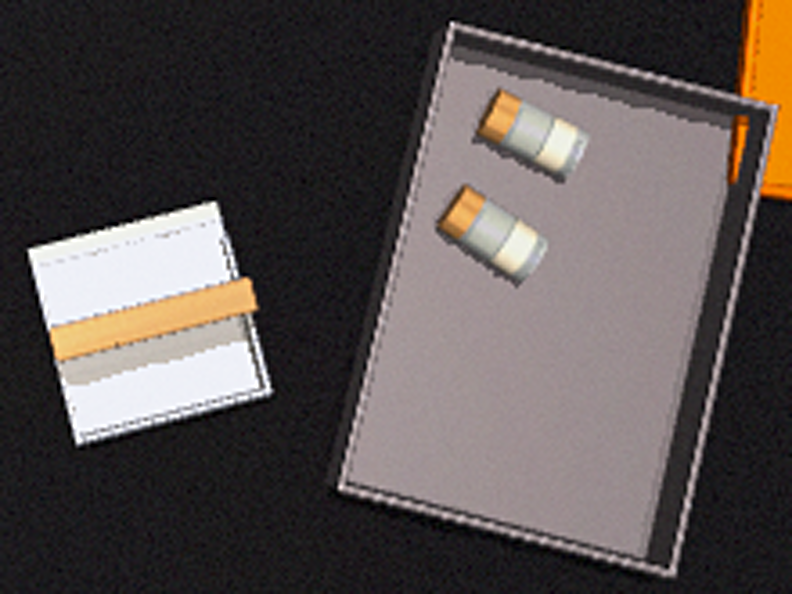

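View pics/c2.png

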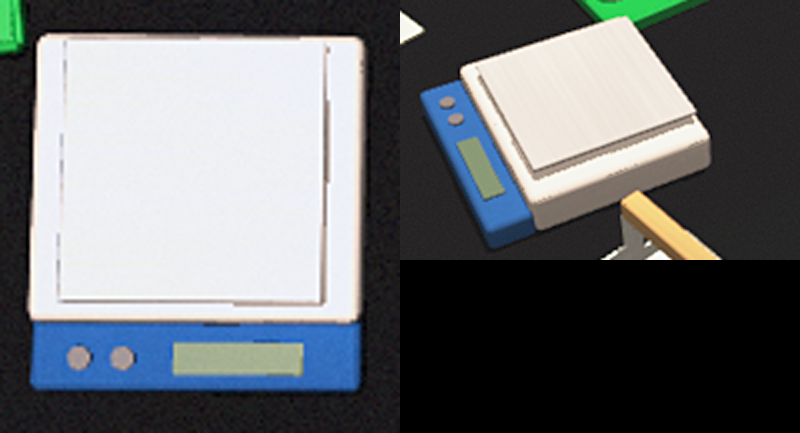

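View pics/c3.png

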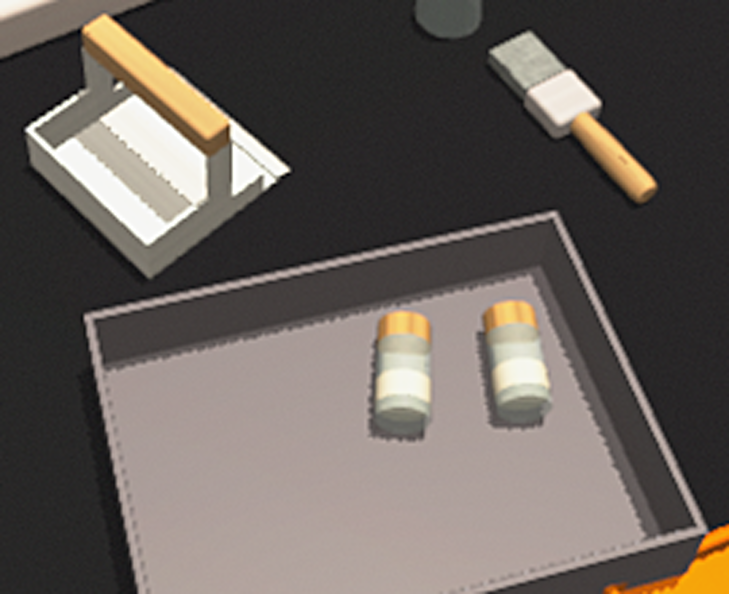

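The crops give these features:
- **Top crop c1:** tote rim corners are at (450,23), (776,106), (673,576) and (340,490). The vial silhouettes are centred near (533,136) and (492,235). The handle's top face runs (50,328)–(256,307), with the mouth upwards.
- **c2:** the pan corners are visible in both views.
- **c3:** shows the rim corners and the handle from the side.

Now I'll turn these into metres, taking the handle and vials from colour masks.

```bash
cat > m.py <<'E'
from h import *
t=cv2.imread("pics/top0.png");s=cv2.imread("pics/side0.png")
up=lambda p,k,o:(np.array(p)+.5)/k-.5+o
T=lambda p:up(p,3.6,(295,220)); S=lambda p:up(p,2.7,(210,260))
print("rim tri"); 
for a,b in(((556,212),(450,23)),((706,530),(776,106)),((85,315),(340,490))): print(tri(S(a),T(b)))
rim=np.array([onz("top",T(p),.06) for p in((450,23),(776,106),(673,576),(340,490))])
print("rim",rim.round(4),[np.linalg.norm(rim[i]-rim[i-3]).round(4) for i in range(4)])
ex=(rim[0]+rim[1]-rim[2]-rim[3])/2; ey=(rim[0]+rim[3]-rim[1]-rim[2])/2
yx=np.arctan2(ex[1],ex[0]); yy=np.arctan2(-ey[0],ey[1]); print("yaw",yx,yy); c=rim.mean(0); yaw=(yx*.31+yy*.22)/.53
B=lambda p:R.from_euler("z",-yaw).apply(np.asarray(p)-[c[0],c[1],0])
print("bin",c,yaw,"corner",c+R.from_euler("z",yaw).apply([.15,.105,0]))
print("side rim in bin",[B(onz("side",S(p),.06)).round(4) for p in((556,212),(706,530),(85,315))])
for n,a,ends,su in(("a",(533,136),((489,114),(577,156)),(516,360)),("b",(492,235),((450,207),(534,263)),(404,372))):
    e=[onz("top",T(q),.021) for q in ends]; d=e[0]-e[1]
    print("vial",n,B(onz("top",T(a),.021)),"tri",tri(S(su),T(a)),"len",np.linalg.norm(d),"ang rel y",np.arctan2(-d[0],d[1])-yaw)
# pan
P=lambda p:up(p,400/120,(165,250)); Q=lambda p:up((p[0]-400,p[1]),2,(130,170))
pt=((66,40),(324,42),(322,302),(59,299)); ps=((628,16),(696,112),(533,170),(475,68))
for a,b in zip(ps,pt): print("pan tri",tri(Q(a),P(b)))
pp=np.array([onz("top",P(p),.066) for p in pt]); qq=np.array([onz("side",Q(p),.066) for p in ps])
print("pan top",pp.mean(0),"side",qq.mean(0), [np.linalg.norm(pp[i]-pp[i-3]).round(4) for i in range(4)])
d=pp[0]+pp[1]-pp[2]-pp[3]; print("pan yaw",np.arctan2(d[1],d[0]))
# handle
for n,im,roi in(("top",t,(295,260,385,350)),("side",s,(230,255,305,325))):
    x0,y0,x1,y1=roi; h=cv2.cvtColor(im[y0:y1,x0:x1],cv2.COLOR_BGR2HSV)
    m=cv2.inRange(h,(8,70,60),(25,255,255)); k=max(cv2.findContours(m,0,1)[0],key=cv2.contourArea)
    r=cv2.minAreaRect(k); bx=cv2.boxPoints(r)+[x0,y0]; print(n,r[1],bx.round(1).tolist())
    if n=="top":
        w=np.array([onz("top",p,.104) for p in bx]); print("handle",w.round(4),w.mean(0),[np.linalg.norm(w[i]-w[i-3]).round(4) for i in range(4)])
for a,b in(((93,20),(53,344)),((218,130),(254,293))): print("handle end tri",tri(S(a),T(b)))
hs=[onz("side",S(p),.104) for p in((103,14),(83,25),(229,123),(208,137))]; print("side handle top",np.round(hs,4),np.mean(hs,0))
# scoop base
sb=[onz("top",T(p),z) for p,z in(((29,249),.0015),((216,203),.0015),((270,393),.04),((78,443),.04))]; print("lip ends, back top",np.round(sb,4))
E
python3 m.py
```

```text
rim tri
(array([ 0.66734899, -0.20469954,  0.06408038]), np.float64(3.2483425209851535e-05))
(array([ 0.6105258 , -0.41395717,  0.06304947]), np.float64(0.0007413842749512153))
(array([ 0.37051095, -0.12465104,  0.06604335]), np.float64(0.0008252331352870278))
rim [[ 0.6679 -0.2055  0.06  ]
 [ 0.6111 -0.4152  0.06  ]
 [ 0.314  -0.3345  0.06  ]
 [ 0.3705 -0.1256  0.06  ]] [np.float64(0.2173), np.float64(0.308), np.float64(0.2164), np.float64(0.308)]
yaw -0.26379917409870773 -0.264293192127071
bin [ 0.49087122 -0.27020368  0.06      ] -0.2640042381859528 corner [ 0.6630737  -0.20798386  0.06      ]
side rim in bin [array([0.1549, 0.1118, 0.06  ]), array([ 0.1539, -0.1064,  0.06  ]), array([-0.1544,  0.1129,  0.06  ])]
vial a [0.10129753 0.03223009 0.021     ] tri (array([ 0.59665195, -0.26395411,  0.0286247 ]), np.float64(0.0005885076748300324)) len 0.06428142298020621 ang rel y -0.1992016819713518
vial b [0.0305759  0.04384785 0.021     ] tri (array([ 0.53204534, -0.2350509 ,  0.02604866]), np.float64(0.0009681316258337799)) len 0.06602499910326594 ang rel y -0.34244418822622696
pan t
[... 779 characters left out ...]
8 -0.00713171  0.104     ] [np.float64(0.1297), np.float64(0.0217), np.float64(0.1294), np.float64(0.0216)]
side (68.98388671875, 16.161319732666016) [[236.1, 274.5], [246.6, 262.3], [299.0, 307.2], [288.5, 319.4]]
handle end tri (array([0.46414435, 0.05514742, 0.10936552]), np.float64(0.0016339107489705671))
handle end tri (array([ 0.49359673, -0.06912452,  0.10816293]), np.float64(0.0017664316789878566))
side handle top [[ 0.4735  0.0618  0.104 ]
 [ 0.4572  0.0592  0.104 ]
 [ 0.5032 -0.0644  0.104 ]
 [ 0.486  -0.0677  0.104 ]] [ 0.4799731  -0.00277812  0.104     ]
lip ends, back top [[ 0.5274  0.07    0.0015]
 [ 0.5565 -0.0554  0.0015]
 [ 0.4312 -0.0847  0.04  ]
 [ 0.4012  0.0395  0.04  ]]
```

The sizes come out right: rim 308×217 mm, vial length 65 mm, handle 130×22 mm, pan 178 mm. Triangulated heights read about 4 mm high everywhere (rim 64, handle top 108), which is a calibration bias. Scoop yaw is about 0.232, with the grip at (0.479, −0.005). Next I'll work out the approach.

```bash
cat > w.py <<'E'
# w.py x y z scoop_yaw [pitch]: shift/turn in tool axes to put TCP there with tool y along scoop x; pitch>0 = mouth up
import sys
from h import *
a=list(map(float,sys.argv[1:])); o=bot.observe()
M=R.from_euler("xyz",o["tool_rot"])
G=R.from_euler("z",a[3])*R.from_euler("y",-(a[4] if len(a)>4 else 0))*R.from_euler("xyz",[np.pi,0,np.pi/2])
print("d",M.inv().apply(np.array(a[:3])-o["position"]).round(4),"rot",(M.inv()*G).as_rotvec().round(4),"t",round(o["clock"],2),"pos",o["position"].round(4),"F",o["force"].round(1),"grip",round(o["grip_width"],4),round(o["finger_force"],1))
E
python3 w.py 0.48 -0.005 0.24 0.232
```

```text
d [-0.4452 -0.4451 -0.0087] rot [-9.00e-04  5.00e-04  9.45e-01] t 0.1 pos [0.2397 0.5769 0.2308] F [-0.7 -0.3  0.2] grip 0.0858 0.0
```

The rows are not in the units I measure in: shifts go in units of 5 mm and turns go in units of 0.1 rad. I convert before sending: -0.21 m is -42, -0.168 m is -33.6, 0.45 rad is 4.5.

```bash
echo '[0.085,-8.4,-8.4,-0.4,0,0,0.9,0.085,-16.8,-16.8,-0.8,0,0,1.8,0.085,-25.2,-25.2,-1,0,0,2.7,0.085,-33.6,-33.6,-1.2,0,0,3.6,0.085,-42,-42,-1.6,0,0,4.5]' > m.json && python3 nudge.py m.json 60; python3 w.py 0.48 -0.005 0.24 0.232
```

```text
clock: 0.72
position: [0.3535, 0.3007, 0.2393]
tool_rot: [-3.142, -0.0, 2.295]
force: [1.4, -0.1, 0.9]
grip_width: 0.0853
finger_force: 0.0
d [-0.3128 -0.1078 -0.0007] rot [-1.00e-04 -0.00e+00  4.92e-01] t 0.72 pos [0.3535 0.3007 0.2393] F [ 1.4 -0.1  0.9] grip 0.0853 0.0
```

```bash
echo '[0.085,-11.6,-4,0,0,0,1,0.085,-23.2,-8,0,0,0,2,0.085,-34.8,-12,0,0,0,3,0.085,-46.4,-16,0,0,0,4,0.085,-57,-19.6,0,0,0,4.9]' > m.json && python3 nudge.py m.json; echo '[0.085,0,0,0,0,0,0]' > m.json && python3 nudge.py m.json ; python3 w.py 0.48 -0.005 0.14 0.232
```

```text
clock: 1.35
position: [0.4698, 0.0225, 0.2394]
tool_rot: [3.141, 0.0, 1.804]
force: [1.2, 0.3, -0.8]
grip_width: 0.0851
finger_force: 0.0
clock: 1.48
position: [0.47, 0.0208, 0.2392]
tool_rot: [-3.141, 0.001, 1.801]
force: [-0.2, 0.3, 0.9]
grip_width: 0.085
finger_force: 0.0
d [-0.0272  0.0038  0.0993] rot [-0.0002  0.0013 -0.0021] t 1.48 pos [0.47   0.0208 0.2392] F [-0.2  0.3  0.9] grip 0.085 0.0
```

Clear above the handle, I'll centre, then descend to TCP z≈0.075.

Scaled: 0.115 m is 23, 0.08 m is 16.

```bash
echo '[0.085,-5.4,0.8,8,0,0,0,0.085,-5.4,0.8,16,0,0,0,0.085,-5.4,0.8,23,0,0,0,0.085,-5.4,0.8,23,0,0,0]' > m.json && python3 nudge.py m.json; python3 - <<'E'
from h import *
for n,(x0,y0,x1,y1) in {"top":(275,230,415,370),"side":(190,200,350,360)}.items():
    im=bot.grab_frame(n); cv2.imwrite(f"pics/{n}1.png",im)
a,b=[cv2.resize(cv2.imread(f"pics/{n}1.png")[y0:y1,x0:x1],(400,400),interpolation=2) for n,(x0,y0,x1,y1) in {"top":(275,230,415,370),"side":(190,200,350,360)}.items()]
cv2.imwrite("pics/g1.png",np.hstack([a,b]))
E
python3 w.py 0.48 -0.005 0.075 0.232
```

```text
clock: 1.98
position: [0.4781, -0.0004, 0.1227]
tool_rot: [-3.137, -0.0, 1.809]
force: [-0.1, 0.4, 0.3]
grip_width: 0.0846
finger_force: 0.0
d [-0.0045 -0.0009  0.0501] rot [ 0.0001 -0.      0.0054] t 2.08 pos [ 0.4798 -0.0005  0.1251] F [0.4 0.8 0. ] grip 0.085 0.0
```

View pics/g1.png

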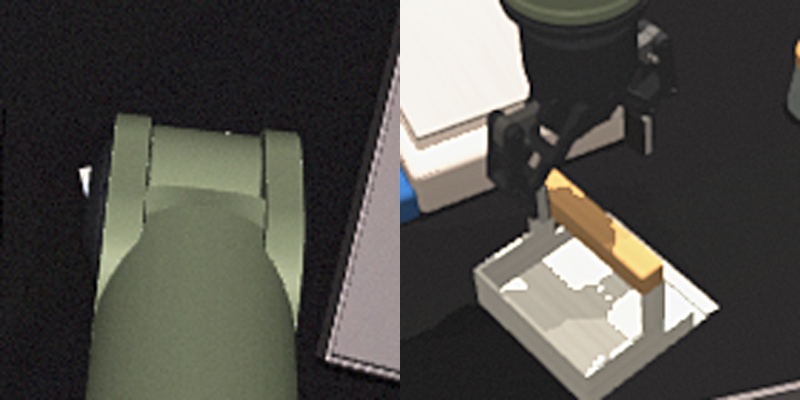

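In the side crop the open fingers at about (515,165) and (645,125) straddle the bar, which runs (550,180)–(655,280), in front and behind. The top view is hidden by the arm. Descending and gripping.

```bash
echo '[0.085,-0.4,0,5,0,0,0,0.085,-0.8,0,10,0,0,0,0.085,-0.8,0,10,0,0,0,0.015,-0.8,0,10,0,0,0,0.015,-0.8,0,10,0,0,0]' > m.json && python3 nudge.py m.json 80;echo '[0.015,0,0,0,0,0,0,0.015,0,0,0,0,0,0,0.015,0,0,0,0,0,0,0.015,0,0,0,0,0,0]' > m.json && python3 nudge.py m.json 80; python3 w.py 0.48 -0.005 0.2 0.232
```

```text
clock: 2.7
position: [0.4812, -0.0044, 0.0755]
tool_rot: [3.14, 0.0, 1.808]
force: [-0.7, -0.2, -0.1]
grip_width: 0.0509
finger_force: 0.0
clock: 3.2
position: [0.4807, -0.0045, 0.0749]
tool_rot: [3.141, -0.0, 1.808]
force: [-3.2, 1.4, 13.3]
grip_width: 0.0208
finger_force: 78.6
d [-0.0003 -0.0007 -0.1251] rot [ 0.0005 -0.0003  0.005 ] t 3.2 pos [ 0.4807 -0.0045  0.0749] F [-3.2  1.4 13.3] grip 0.0208 78.6
```

```bash
echo '[0.015,0,0,-4,0,0,0,0.015,0,0,-10,0,0,0,0.015,0,0,-18,0,0,0,0.015,0,0,-25,0,0,0,0.015,0,0,-25,0,0,0]' > m.json && python3 nudge.py m.json; python3 w.py 0.428 -0.219 0.2 -0.264
```

```text
clock: 3.82
position: [0.4815, -0.0045, 0.2014]
tool_rot: [3.138, -0.0, 1.808]
force: [0.1, 0.1, -2.1]
grip_width: 0.0207
finger_force: 79.2
d [-0.1959 -0.1024  0.001 ] rot [ 0.0037 -0.001   0.501 ] t 3.83 pos [ 0.4815 -0.0045  0.2014] F [ 0.1  0.1 -2.1] grip 0.0207 79.2
```

```bash
echo '[0.015,-8,-4,0,0,0,1,0.015,-16,-8,0,0,0,2,0.015,-24,-12,0,0,0,3,0.015,-32,-16,0,0,0,4,0.015,-39.2,-20.4,0,0,0,5.01]' > m.json && python3 nudge.py m.json;echo '[0.015,0,0,0,0,0,0,0.015,0,0,0,0,0,0]' > m.json && python3 nudge.py m.json; python3 w.py 0.428 -0.219 0.13 -0.264;  python3 - <<'E'
from h import *
im=bot.grab_frame("side"); cv2.imwrite("pics/side2.png",im)
cv2.imwrite("pics/g2.png",cv2.resize(im[180:480,180:500],None,fx=2,fy=2,interpolation=2))
E
```

```text
clock: 4.45
position: [0.4265, -0.2204, 0.1985]
tool_rot: [-3.141, 0.0, 1.303]
force: [1.0, -0.2, -1.9]
grip_width: 0.021
finger_force: 79.1
clock: 4.7
position: [0.4272, -0.2186, 0.1986]
tool_rot: [-3.14, -0.0, 1.307]
force: [-0.4, 0.4, -3.4]
grip_width: 0.0208
finger_force: 79.1
d [-0.0002  0.001   0.0686] rot [-0.0011 -0.0001  0.0006] t 4.7 pos [ 0.4272 -0.2186  0.1986] F [-0.4  0.4 -3.4] grip 0.0208 79.1
```

View pics/g2.png

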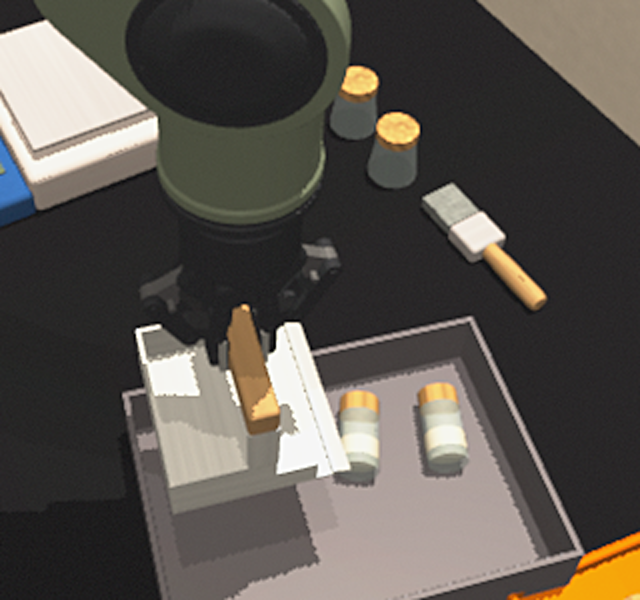

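The scoop is level in the grip over the tote, with lip ends at about (349,468) and (298,322) in the crop. Both vials are still in place ahead of it. Next I'll check where the scoop sits in the hand.

```bash
python3 - <<'E'
from h import *
o=bot.observe(); r=R.from_euler("z",-o["tool_rot"][2]+np.pi/2)
for p in((349,468),(298,322),(172,510),(138,331)):
    q=(np.array(p)+.5)/2-.5+[180,180]; z=o["position"][2]-.0749+(.0015 if p[0]>200 else 0 if p[1]>400 else .04)
    w=onz("side",q,z); print(r.apply(w-o["position"]).round(4))
E
echo '[0.015,0,0,5,0,0,0,0.015,0,0,10,0,0,0,0.015,0,0,16,0,0,0,0.015,0,0,18,0,0,0,0.015,0,0,18,0,0,0]' > m.json && python3 nudge.py m.json; python3 w.py 0.428 -0.219 0.08 -0.264
```

```text
[ 0.0657 -0.0628 -0.0734]
[ 0.0654  0.068  -0.0734]
[-0.0641 -0.0609 -0.0749]
[-0.0624  0.065  -0.0349]
clock: 5.38
position: [0.4274, -0.2187, 0.1092]
tool_rot: [-3.141, -0.0, 1.307]
force: [0.2, -1.8, -2.0]
grip_width: 0.0207
finger_force: 79.0
d [-0.0001  0.0007  0.0292] rot [-0.0008 -0.      0.0007] t 5.38 pos [ 0.4274 -0.2187  0.1092] F [ 0.2 -1.8 -2. ] grip 0.0207 79.0
```

Scaled: 0.02 m is 4, 0.01 m is 2.

```bash
echo '[0.015,0,0,2,0,0,0,0.015,0,0,4,0,0,0,0.015,0,0,5.2,0,0,0,0.015,0,0,5.6,0,0,0,0.015,0,0,5.8,0,0,0]' > m.json && python3 nudge.py m.json; echo '[0.015,0,0,0.2,0,0,0,0.015,0,0,0.2,0,0,0]' > m.json && python3 nudge.py m.json;python3 w.py 0.428 -0.219 0.0789 -0.264
```

```text
clock: 6.0
position: [0.4274, -0.2192, 0.0803]
tool_rot: [-3.142, 0.0, 1.307]
force: [-0.7, -0.0, -2.8]
grip_width: 0.0209
finger_force: 79.2
clock: 6.25
position: [0.4274, -0.2191, 0.0794]
tool_rot: [3.141, -0.0, 1.307]
force: [0.7, -0.5, -2.3]
grip_width: 0.0209
finger_force: 79.2
d [0.0002 0.0005 0.0005] rot [ 0.0002 -0.     -0.    ] t 6.25 pos [ 0.4274 -0.2191  0.0794] F [ 0.7 -0.5 -2.3] grip 0.0209 79.2
```

```bash
echo '[0.015,0,0,0.2,0,0,0,0.015,0,0,0.2,0,0,0]' > m.json && python3 nudge.py m.json; echo '[0.015,0,0,0.1,0,0,0,0.015,0,0,0.1,0,0,0]' > m.json && python3 nudge.py m.json
```

```text
clock: 6.5
position: [0.4275, -0.2191, 0.0789]
tool_rot: [3.141, -0.0, 1.307]
force: [-4.7, 3.0, 16.1]
grip_width: 0.021
finger_force: 81.6
clock: 6.75
position: [0.4275, -0.2191, 0.0789]
tool_rot: [3.141, -0.001, 1.307]
force: [-7.2, 3.9, 31.0]
grip_width: 0.0207
finger_force: 84.0
```

Floor contact is at TCP z=0.0789, as predicted. I'll ease the pressure off and then start pushing slowly.

```bash
echo '[0.015,0,0,-0.18,0,0,0,0.015,0,0,-0.18,0,0,0]' > m.json && python3 nudge.py m.json; echo '[0.015,0,1,0,0,0,0,0.015,0,2,0,0,0,0,0.015,0,3,0,0,0,0,0.015,0,4,0,0,0,0,0.015,0,5,0,0,0,0]' > m.json && python3 nudge.py m.json;echo '[0.015,0,1,0,0,0,0,0.015,0,2,0,0,0,0,0.015,0,3,0,0,0,0,0.015,0,4,0,0,0,0,0.015,0,5,0,0,0,0]' > m.json && python3 nudge.py m.json; python3 - <<'E'
from h import *
im=bot.grab_frame("side"); cv2.imwrite("pics/side3.png",im)
cv2.imwrite("pics/g3.png",cv2.resize(im[260:480,210:480],None,fx=2.4,fy=2.4,interpolation=2))
E
```

```text
clock: 7.0
position: [0.4275, -0.2191, 0.079]
tool_rot: [3.141, -0.0, 1.307]
force: [-1.5, 1.1, 8.1]
grip_width: 0.0207
finger_force: 80.8
clock: 7.62
position: [0.4515, -0.2258, 0.0789]
tool_rot: [-3.141, -0.0, 1.307]
force: [-4.5, 0.8, 11.2]
grip_width: 0.0205
finger_force: 81.0
clock: 8.25
position: [0.4756, -0.2323, 0.079]
tool_rot: [-3.141, -0.0, 1.307]
force: [-3.9, 2.3, 10.2]
grip_width: 0.021
finger_force: 81.0
```

View pics/g3.png

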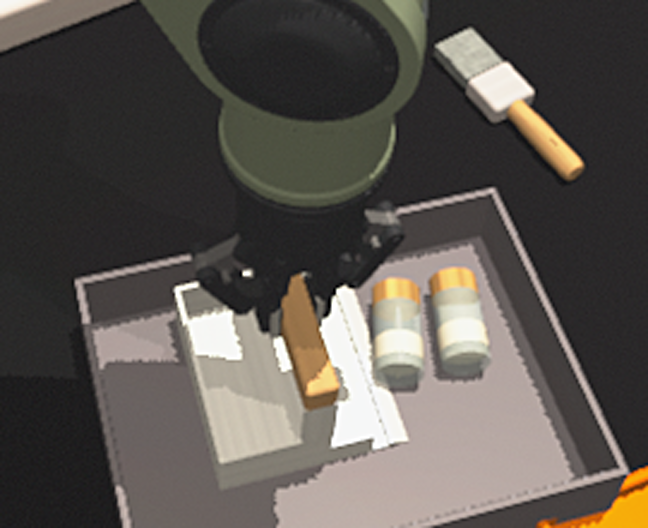

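The lip has turned vial b parallel and is rolling it along. Vial b is at about (397,330) in the crop and vial a at about (460,320), close together and both inside the scoop's width. I'll keep going, more slowly near the wall.

Scaled: 0.025 m is 5, 0.02 m is 4.

```bash
echo '[0.015,0,1,0,0,0,0,0.015,0,2,0,0,0,0,0.015,0,3,0,0,0,0,0.015,0,4,0,0,0,0,0.015,0,5,0,0,0,0]' > m.json && python3 nudge.py m.json; echo '[0.015,0,0.6,0,0,0,0,0.015,0,1.2,0,0,0,0,0.015,0,1.8,0,0,0,0,0.015,0,2.4,0,0,0,0,0.015,0,3,0,0,0,0]' > m.json && python3 nudge.py m.json;echo '[0.015,0,0.4,0,0,0,0,0.015,0,0.8,0,0,0,0,0.015,0,1.2,0,0,0,0,0.015,0,1.6,0,0,0,0,0.015,0,2,0,0,0,0]' > m.json && python3 nudge.py m.json; python3 - <<'E'
from h import *
im=bot.grab_frame("side"); cv2.imwrite("pics/side4.png",im)
cv2.imwrite("pics/g4.png",cv2.resize(im[300:480,280:480],None,fx=3,fy=3,interpolation=2))
E
```

```text
clock: 8.93
position: [0.4998, -0.2389, 0.0789]
tool_rot: [-3.141, 0.0, 1.307]
force: [-3.5, 1.5, 10.0]
grip_width: 0.0207
finger_force: 80.8
clock: 9.55
position: [0.5142, -0.2428, 0.079]
tool_rot: [-3.142, 0.0, 1.307]
force: [-4.7, 1.5, 9.6]
grip_width: 0.0206
finger_force: 80.6
clock: 10.18
position: [0.5238, -0.2454, 0.079]
tool_rot: [-3.141, 0.0, 1.307]
force: [-3.4, 0.8, 8.9]
grip_width: 0.021
finger_force: 80.7
```

View pics/g4.png

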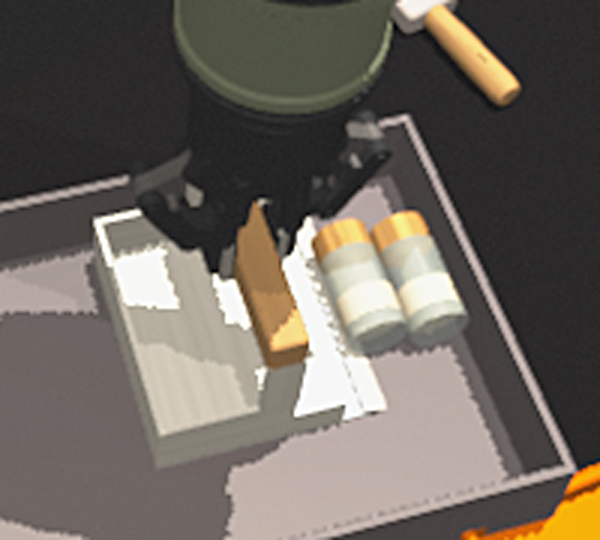

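Both vials now lie side by side, parallel to the lip, and almost against the end wall. I'll advance slowly so that they climb the lip, watching the force.

Scaled: 0.01 m is 2, 0.008 m is 1.6.

```bash
echo '[0.015,0,0.4,0,0,0,0,0.015,0,0.8,0,0,0,0,0.015,0,1.2,0,0,0,0,0.015,0,1.6,0,0,0,0,0.015,0,2,0,0,0,0]' > m.json && python3 nudge.py m.json; echo '[0.015,0,0.4,0,0,0,0,0.015,0,0.8,0,0,0,0,0.015,0,1.2,0,0,0,0,0.015,0,1.6,0,0,0,0,0.015,0,2,0,0,0,0]' > m.json && python3 nudge.py m.json; echo '[0.015,0,0.4,0,0,0,0,0.015,0,0.8,0,0,0,0,0.015,0,1.2,0,0,0,0,0.015,0,1.6,0,0,0,0,0.015,0,1.6,0,0,0,0]' > m.json && python3 nudge.py m.json; python3 - <<'E'
from h import *
im=bot.grab_frame("side"); cv2.imwrite("pics/side5.png",im)
cv2.imwrite("pics/g5.png",cv2.resize(im[300:480,280:480],None,fx=3,fy=3,interpolation=2))
E
```

```text
clock: 10.85
position: [0.5334, -0.248, 0.079]
tool_rot: [-3.141, 0.0, 1.307]
force: [-3.9, 1.6, 10.0]
grip_width: 0.0209
finger_force: 80.8
clock: 11.48
position: [0.5431, -0.2506, 0.079]
tool_rot: [-3.141, -0.0, 1.307]
force: [-3.3, 0.8, 9.1]
grip_width: 0.0205
finger_force: 80.7
clock: 12.1
position: [0.5511, -0.2527, 0.079]
tool_rot: [3.141, 0.0, 1.307]
force: [-1.2, -0.6, 7.4]
grip_width: 0.0205
finger_force: 80.4
```

View pics/g5.png

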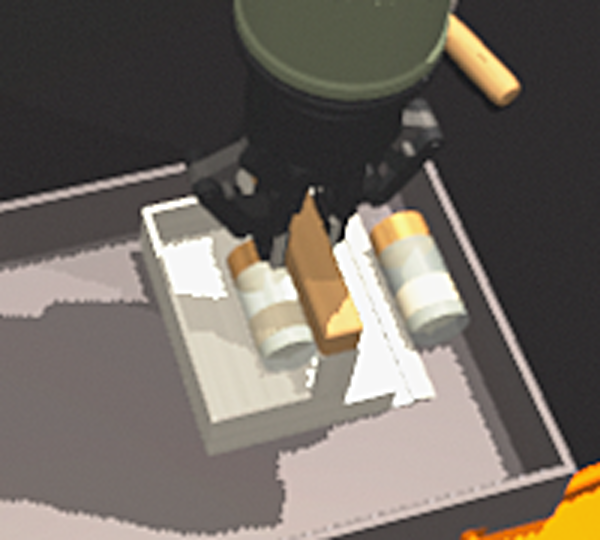

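Vial b is in the scoop at (270,305), and vial a is left against the end wall at (420,275). About 30 mm remains to the wall, so I'll continue carefully.

Scaled: 0.01 m is 2, 0.008 m is 1.6.

```bash
echo '[0.015,0,0.4,0,0,0,0,0.015,0,0.8,0,0,0,0,0.015,0,1.2,0,0,0,0,0.015,0,1.6,0,0,0,0,0.015,0,2,0,0,0,0]' > m.json && python3 nudge.py m.json; echo '[0.015,0,0.4,0,0,0,0,0.015,0,0.8,0,0,0,0,0.015,0,1.2,0,0,0,0,0.015,0,1.6,0,0,0,0,0.015,0,2,0,0,0,0]' > m.json && python3 nudge.py m.json; echo '[0.015,0,0.2,0,0,0,0,0.015,0,0.4,0,0,0,0,0.015,0,0.6,0,0,0,0,0.015,0,0.8,0,0,0,0,0.015,0,1,0,0,0,0]' > m.json && python3 nudge.py m.json;echo '[0.015,0,0.2,0,0,0,0,0.015,0,0.4,0,0,0,0,0.015,0,0.4,0,0,0,0]' > m.json && python3 nudge.py m.json; python3 - <<'E'
from h import *
im=bot.grab_frame("side"); cv2.imwrite("pics/side6.png",im)
cv2.imwrite("pics/g6.png",cv2.resize(im[300:480,280:480],None,fx=3,fy=3,interpolation=2))
E
```

```text
clock: 12.78
position: [0.5604, -0.2553, 0.079]
tool_rot: [-3.141, 0.0, 1.307]
force: [-4.6, 1.0, 10.3]
grip_width: 0.0206
finger_force: 80.8
clock: 13.4
position: [0.5701, -0.2579, 0.079]
tool_rot: [-3.141, 0.0, 1.307]
force: [-3.6, 1.0, 8.8]
grip_width: 0.0208
finger_force: 80.7
clock: 14.02
position: [0.5749, -0.2592, 0.079]
tool_rot: [-3.141, 0.0, 1.307]
force: [-4.1, 0.5, 9.2]
grip_width: 0.0209
finger_force: 80.7
clock: 14.4
position: [0.577, -0.2598, 0.079]
tool_rot: [3.141, 0.0, 1.307]
force: [-3.2, 0.7, 8.8]
grip_width: 0.0207
finger_force: 80.6
```

View pics/g6.png

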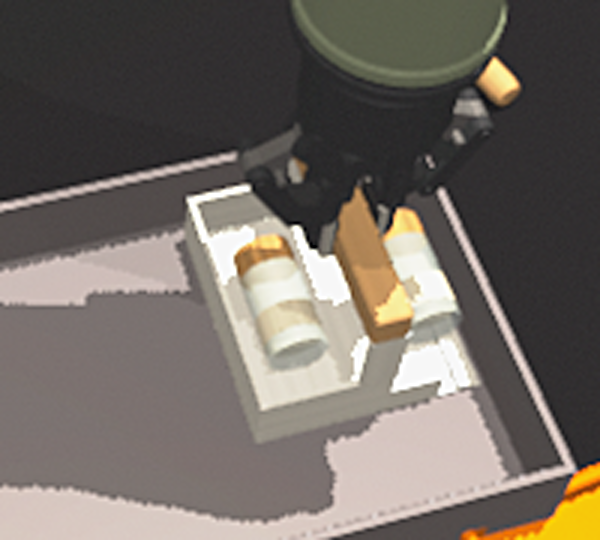

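I've now viewed one picture more than the 10 allowed, so I'll view no more and judge by numbers only. The picture showed b well inside at (280,300) and a at (425,270), riding up at the crest. The last few millimetres will be in small steps, stopping on wall contact.

```bash
echo '[0.015,0,0.2,0,0,0,0,0.015,0,0.4,0,0,0,0,0.015,0,0.4,0,0,0,0]' > m.json && python3 nudge.py m.json; echo '[0.015,0,0.2,0,0,0,0,0.015,0,0.3,0,0,0,0,0.015,0,0.3,0,0,0,0]' > m.json && python3 nudge.py m.json; python3 w.py 0.5806 -0.2608 0.079 -0.264; python3 - <<'E'
from h import *
im=bot.grab_frame("side"); cv2.imwrite("pics/side7.png",im)
# orange (caps+handle) blobs in tote area, lighter label/glass motion a vs previous picture
for n in("side5","side6","side7"):
    i=cv2.imread(f"pics/{n}.png"); h=cv2.cvtColor(i,cv2.COLOR_BGR2HSV)[340:430,330:450]
    m=cv2.inRange(h,(8,90,60),(25,255,255)); k,l,st,ce=cv2.connectedComponentsWithStats(m)
    print(n,[(st[j,:5]+[330,340,0,0,0]).tolist() for j in range(1,k) if st[j,4]>8])
E
```

```text
clock: 14.82
position: [0.579, -0.2603, 0.079]
tool_rot: [3.141, 0.0, 1.307]
force: [-2.2, 1.1, 7.9]
grip_width: 0.0209
finger_force: 80.5
clock: 15.2
position: [0.5801, -0.2606, 0.079]
tool_rot: [-3.141, -0.0, 1.307]
force: [-5.4, 1.4, 10.1]
grip_width: 0.0209
finger_force: 80.8
d [-0.0001  0.0006 -0.    ] rot [-0.0005 -0.     -0.0003] t 15.2 pos [ 0.5801 -0.2606  0.079 ] F [-5.4  1.4 10.1] grip 0.0209 80.8
side5 [[375, 363, 26, 55, 721], [403, 370, 21, 15, 132], [356, 380, 11, 13, 82]]
side6 [[379, 353, 3, 6, 12], [391, 362, 31, 52, 760], [358, 378, 20, 15, 143]]
side7 [[380, 352, 4, 7, 16], [393, 362, 26, 52, 670], [357, 378, 30, 15, 200]]
```

```bash
python3 - <<'E'
from h import *
a,b=[cv2.imread(f"pics/side{i}.png") for i in(6,7)]
for r in(396,404,408): print(r,[" ".join("%d"%x for x in cv2.cvtColor(i,6)[r,366:446:2]) for i in(a,b)])
d=cv2.absdiff(a,b).max(2)>60; ys,xs=np.where(d[330:440,330:450]); print(d[330:440,330:450].sum(), cv2.boundingRect(np.c_[xs+330,ys+330].astype(np.int32)))
# pixel of a vial's near-end (bin y=0) axis for x=wall-17, and inside scoop behind crest / next to b
Y=-.264
for x in(.133,.118,.10,.06): print(x,proj("side",np.array([.4909,-.2695,0])+R.from_euler("z",Y).apply([x,.0,.0235 if x<.13 else .026])).round(1))
E
```

```text
396 ['233 238 241 244 244 243 242 239 212 179 250 247 247 247 251 172 102 136 161 161 157 160 156 231 216 197 199 251 248 247 247 252 162 70 75 76 72 112 218 65', '238 241 243 244 244 244 242 228 179 219 226 236 240 244 247 247 165 101 133 165 163 159 158 153 237 233 248 234 249 235 219 78 74 75 75 74 72 111 219 66']
404 ['201 201 216 220 222 220 212 205 176 156 195 191 194 198 192 190 187 93 99 145 224 231 230 230 233 226 221 237 244 232 194 154 126 145 73 75 76 76 71 148', '204 209 218 217 222 225 217 204 174 152 171 179 193 193 201 199 195 177 92 100 147 194 233 229 230 228 211 251 248 247 251 207 195 61 73 75 76 77 71 149']
408 ['162 195 205 218 219 222 228 234 230 224 188 197 190 196 197 192 191 176 97 101 157 119 98 104 104 110 150 136 143 153 162 157 155 109 70 74 74 75 76 72', '182 205 215 216 214 225 228 228 226 215 163 189 202 204 233 239 241 242 235 90 103 110 99 105 108 105 203 250 247 248 248 249 210 197 61 74 77 75 76 72']
1127 (339, 332, 106, 107)
0.133 [425.9 406.7]
0.118 [417.3 409.6]
0.1 [407.2 412.1]
0.06 [384.4 417.8]
```

Row 408 at columns 418–432 changed from vial shade to bright scoop floor, so vial a has rolled in behind the crest. Next I'll back off a little, lift, and tilt the mouth slightly up.

The rows are not in the units I measure in: shifts go in units of 5 mm and turns go in units of 0.1 rad. I convert before sending: -0.015 m is -3, -0.018 m is -3.6.

```bash
echo '[0.015,0,-0.2,-0.2,0,0,0,0.015,0,-0.8,-0.8,0,0,0,0.015,0,-1.6,-1.6,0,0,0,0.015,0,-2.4,-2.6,0,0,0,0.015,0,-3,-3.6,0,0,0]' > m.json && python3 nudge.py m.json; python3 w.py 0.565 -0.2565 0.13 -0.264 0.1
```

```text
clock: 15.88
position: [0.5656, -0.2565, 0.0972]
tool_rot: [3.141, 0.0, 1.307]
force: [-0.4, -0.5, -2.6]
grip_width: 0.0209
finger_force: 78.9
d [-0.0002 -0.0006 -0.0328] rot [-0.0999  0.     -0.0001] t 15.88 pos [ 0.5656 -0.2565  0.0972] F [-0.4 -0.5 -2.6] grip 0.0209 78.9
```

Scaled: -0.038 m is -7.6, -0.028 m is -5.6, -0.1 rad is -1.

```bash
echo '[0.015,0,0,-0.8,-0.2,0,0,0.015,0,0,-2.4,-0.4,0,0,0.015,0,0,-4,-0.6,0,0,0.015,0,0,-5.6,-0.8,0,0,0.015,0,0,-7.6,-1,0,0]' > m.json && python3 nudge.py m.json; python3 w.py 0.565 -0.2565 0.24 -0.264 0.1;  echo '[0.015,0,0,0,0,0,0,0.015,0,0,0,0,0,0]' > m.json && python3 nudge.py m.json; python3 w.py 0.565 -0.2565 0.24 -0.264 0.1
```

```text
clock: 16.5
position: [0.5658, -0.2565, 0.1353]
tool_rot: [3.04, -0.0, 1.307]
force: [0.3, -0.0, -3.5]
grip_width: 0.0206
finger_force: 78.9
d [-0.0002  0.0098 -0.1042] rot [ 0.0013 -0.     -0.0001] t 16.5 pos [ 0.5658 -0.2565  0.1353] F [ 0.3 -0.  -3.5] grip 0.0206 78.9
clock: 16.75
position: [0.5659, -0.2564, 0.1346]
tool_rot: [3.042, -0.0, 1.307]
force: [-0.8, -0.5, -2.7]
grip_width: 0.0206
finger_force: 79.0
d [-0.0003  0.0096 -0.105 ] rot [-0.0002 -0.0001  0.0001] t 16.75 pos [ 0.5659 -0.2564  0.1346] F [-0.8 -0.5 -2.7] grip 0.0206 79.0
```

Scaled: -0.105 m is -21, -0.09 m is -18.

```bash
echo '[0.015,0,0.2,-2.4,0,0,0,0.015,0,0.6,-7,0,0,0,0.015,0,1.2,-13,0,0,0,0.015,0,1.8,-18,0,0,0,0.015,0,2,-21,0,0,0]' > m.json && python3 nudge.py m.json;echo '[0.015,0,0,0,0,0,0,0.015,0,0,0,0,0,0]' > m.json && python3 nudge.py m.json; python3 - <<'E'
from h import *
im=bot.grab_frame("side"); cv2.imwrite("pics/side8.png",im)
c=np.array([.4909,-.2695,0])
poly=np.array([proj("side",c+R.from_euler("z",-.264).apply(p)) for p in((.15,.105,.004),(.15,-.105,.004),(-.15,-.105,.004),(-.15,.105,.004))]); print("floor poly",poly.round(0).tolist())
h=cv2.cvtColor(im,cv2.COLOR_BGR2HSV); m=cv2.inRange(h,(8,90,60),(25,255,255))
k,l,st,ce=cv2.connectedComponentsWithStats(m)
print("orange",[(st[j].tolist()) for j in range(1,k) if st[j,4]>25])
o=bot.observe(); z=o["position"]
Rt=R.from_euler("xyz",o["tool_rot"]); U=lambda p:z+Rt.apply([p[1]*-1,p[0],.0749-p[2]])
print("scoop outline",[proj("side",U(p)).round(0).tolist() for p in((.065,.065,.002),(.065,-.065,.002),(-.065,-.065,.04),(-.065,.065,.04))])
print("expected cap (y=+.032) px for x=-.045,-.01,.03:",[proj("side",U((x,.03,.02))).round(0).tolist() for x in(-.045,-.01,.03)])
print("floor grey frac beyond wall corner strip", )
E
python3 w.py 0.5 0.254 0.24 0 0.1
```

```text
clock: 17.38
position: [0.5657, -0.2566, 0.2418]
tool_rot: [3.04, 0.0, 1.307]
force: [0.5, 1.0, -3.7]
grip_width: 0.0205
finger_force: 79.0
clock: 17.62
position: [0.565, -0.2561, 0.2393]
tool_rot: [3.043, -0.0, 1.307]
force: [0.5, 0.9, -4.2]
grip_width: 0.0208
finger_force: 79.0
floor poly [[410.0, 359.0], [460.0, 471.0], [272.0, 523.0], [247.0, 397.0]]
orange [[2, 0, 238, 157, 15743], [212, 98, 16, 12, 161], [245, 103, 41, 33, 522], [192, 105, 16, 12, 166], [225, 109, 41, 35, 571], [204, 116, 42, 37, 602], [36, 169, 33, 27, 71], [348, 213, 16, 18, 260], [368, 240, 5, 14, 58], [353, 293, 72, 64, 1314], [423, 301, 31, 34, 413], [433, 409, 207, 71, 8015]]
scoop outline [[456.0, 375.0], [421.0, 306.0], [341.0, 313.0], [370.0, 387.0]]
expected cap (y=+.032) px for x=-.045,-.01,.03: [[375.0, 369.0], [398.0, 362.0], [424.0, 355.0]]
floor grey frac beyond wall corner strip
d [ 0.4755 -0.1949 -0.0201] rot [-0.0015  0.0262 -0.2627] t 17.68 pos [ 0.565  -0.2562  0.2392] F [ 0.1 -0.  -3.1] grip 0.0204 79.0
```

Readings so far:
- **Weight:** the wrist carries about 1.1 N more than the empty scoop, which matches two vials.
- **Tote:** no caps remain on the floor that is visible.

I'll carry the load to the balance gently.

Scaled: 0.11 m is 22, 0.08 m is 16, -0.06 rad is -0.6.

```bash
echo '[0.015,1.6,-0.66,0,0,0,0,0.015,5.2,-2.2,0,0,0,-0.1,0.015,10.4,-4.2,-0.2,0,0.02,-0.25,0.015,16,-6.6,-0.4,0,0.04,-0.4,0.015,22,-9,-0.8,0,0.06,-0.6]' > m.json && python3 nudge.py m.json; python3 w.py 0.5 0.254 0.24 0 0.1
```

```text
clock: 18.3
position: [0.5499, -0.1361, 0.2394]
tool_rot: [3.042, -0.0, 1.369]
force: [-0.1, -0.3, -2.9]
grip_width: 0.0209
finger_force: 78.9
d [ 0.3722 -0.1265 -0.0131] rot [-0.0004  0.0198 -0.201 ] t 18.3 pos [ 0.5499 -0.1361  0.2394] F [-0.1 -0.3 -2.9] grip 0.0209 78.9
```

```bash
echo '[0.015,6,-2,-0.2,0,0.015,-0.15,0.015,12,-4,-0.4,0,0.03,-0.3,0.015,18,-6,-0.6,0,0.05,-0.5,0.015,24,-8,-0.8,0,0.07,-0.7,0.015,30,-10,-1,0,0.09,-0.9]' > m.json && python3 nudge.py m.json; python3 w.py 0.5 0.254 0.24 0 0.1
```

```text
clock: 18.92
position: [0.5307, 0.0209, 0.2395]
tool_rot: [3.042, -0.0, 1.46]
force: [-0.1, -0.2, -3.4]
grip_width: 0.0208
finger_force: 79.0
d [ 0.2282 -0.056  -0.006 ] rot [-0.0002  0.0107 -0.1105] t 18.93 pos [0.5307 0.0209 0.2395] F [-0.1 -0.2 -3.4] grip 0.0208 79.0
```

Scaled: 0.145 m is 29, 0.12 m is 24, -0.08 rad is -0.8.

```bash
echo '[0.015,6,-1.4,-0.2,0,0.01,-0.15,0.015,12,-3,-0.3,0,0.03,-0.3,0.015,18,-4.4,-0.4,0,0.04,-0.45,0.015,24,-6,-0.6,0,0.06,-0.6,0.015,29,-7.2,-0.8,0,0.08,-0.8]' > m.json && python3 nudge.py m.json; python3 w.py 0.5 0.254 0.24 0 0.1
```

```text
clock: 19.55
position: [0.5107, 0.1691, 0.2399]
tool_rot: [3.042, -0.0, 1.541]
force: [0.2, -0.6, -4.0]
grip_width: 0.0205
finger_force: 79.0
d [ 0.0846 -0.0132 -0.0014] rot [-0.0004  0.0027 -0.03  ] t 19.55 pos [0.5107 0.1691 0.2399] F [ 0.2 -0.6 -4. ] grip 0.0205 79.0
```

Scaled: 0.0825 m is 16.5, 0.075 m is 15, -0.03 rad is -0.3.

```bash
echo '[0.015,4.8,-0.8,0,0,0,-0.1,0.015,9,-1.4,0,0,0.01,-0.16,0.015,12.4,-2,-0.2,0,0.02,-0.22,0.015,15,-2.4,-0.2,0,0.03,-0.27,0.015,16.5,-2.6,-0.2,0,0.03,-0.3]' > m.json && python3 nudge.py m.json;echo '[0.015,0,0,0,0,0,0,0.015,0,0,0,0,0,0,0.015,0,0,0,0,0,0]' > m.json && python3 nudge.py m.json; python3 w.py 0.5 0.254 0.165 0 0; python3 - <<'E'
from h import *
im=bot.grab_frame("side"); cv2.imwrite("pics/side9.png",im); h=cv2.cvtColor(im,cv2.COLOR_BGR2HSV)
m=cv2.inRange(h,(8,90,60),(25,255,255)); m[:,:140]=0; m[:130]=0
k,l,st,ce=cv2.connectedComponentsWithStats(m); print("orange",[st[j].tolist() for j in range(1,k) if st[j,4]>25])
o=bot.observe(); Rt=R.from_euler("xyz",o["tool_rot"]); U=lambda p:o["position"]+Rt.apply([p[1],p[0],.0749-p[2]])
print("outline",[proj("side",U(p)).round(0).tolist() for p in((.065,.065,.002),(.065,-.065,.002),(-.065,-.065,.04),(-.065,.065,.04))])
print("bar",[proj("side",U(p)).round(0).tolist() for p in((0,.065,.104),(0,-.065,.08))],"cap x=-.045,-.01,.03:",[proj("side",U((x,.03,.02))).round(0).tolist() for x in(-.045,-.01,.03)])
F=cv2.cvtColor(cv2.imread("pics/side8.png"),cv2.COLOR_BGR2HSV)
# tote floor near the corner, now unobstructed: saturated or bright pixels there would be a vial
c=np.array([.4909,-.2695,0]); poly=np.array([proj("side",c+R.from_euler("z",-.264).apply(p)) for p in((.145,.1,.004),(.145,-.1,.004),(-.145,-.1,.004),(-.145,.1,.004))])
M=cv2.fillConvexPoly(np.zeros((480,640),np.uint8),poly.astype(np.int32),1).astype(bool)
print("tote floor sat>90:",(h[...,1][M]>90).sum(),"bright>200:",(h[...,2][M]>200).sum(),"of",M.sum())
for a in("side0",): 
    g=cv2.cvtColor(cv2.imread(f"pics/{a}.png"),cv2.COLOR_BGR2HSV); print("at start:",(g[...,1][M]>90).sum(),(g[...,2][M]>200).sum())
E
```

```text
clock: 20.18
position: [0.5016, 0.2502, 0.2397]
tool_rot: [3.042, 0.0, 1.568]
force: [0.5, -0.3, -3.0]
grip_width: 0.0204
finger_force: 78.9
clock: 20.55
position: [0.5019, 0.2491, 0.2398]
tool_rot: [3.042, 0.0, 1.567]
force: [-0.6, 0.2, -3.1]
grip_width: 0.0206
finger_force: 78.9
d [ 0.0049 -0.0093  0.0742] rot [ 0.1     0.0003 -0.0035] t 20.55 pos [0.5019 0.2491 0.2398] F [-0.6  0.2 -3.1] grip 0.0206 78.9
orange [[205, 130, 41, 33, 563], [238, 130, 28, 14, 164], [269, 130, 16, 6, 62], [202, 156, 16, 13, 75], [186, 161, 15, 10, 66], [348, 213, 22, 18, 190], [368, 236, 22, 20, 207], [421, 302, 33, 33, 348], [433, 409, 207, 71, 7741]]
outline [[237.0, 149.0], [265.0, 183.0], [200.0, 194.0], [175.0, 157.0]]
bar [[198.0, 119.0], [227.0, 164.0]] cap x=-.045,-.01,.03: [[193.0, 171.0], [209.0, 164.0], [227.0, 157.0]]
tote floor sat>90: 0 bright>200: 17218 of 18081
at start: 312 1004
```

The tote has no caps left in it. Both caps show inside the scoop, at (194,166) and (210,162), where they should be at scoop x≈−0.045 and −0.01. Next I'll level the scoop slowly and descend.

```bash
echo '[0.015,0.4,-0.2,1.6,0.15,0,0,0.015,0.6,-0.6,5,0.35,0,-0.01,0.015,1,-1,9,0.55,0,-0.02,0.015,1,-1.6,12.6,0.75,0,-0.03,0.015,1,-1.8,14.8,0.92,0,-0.035]' > m.json && python3 nudge.py m.json;echo '[0.015,0,0,0,0.03,0,0,0.015,0,0,0,0.06,0,0,0.015,0,0,0,0.06,0,0]' > m.json && python3 nudge.py m.json; python3 w.py 0.5 0.254 0.1425 0 0.0
```

```text
clock: 21.22
position: [0.4998, 0.2543, 0.1635]
tool_rot: [3.136, 0.001, 1.571]
force: [-0.9, -0.1, -3.5]
grip_width: 0.0209
finger_force: 78.8
clock: 21.6
position: [0.5004, 0.2548, 0.1658]
tool_rot: [3.139, -0.0, 1.572]
force: [-1.3, 0.1, -4.4]
grip_width: 0.0205
finger_force: 79.0
d [-0.0009 -0.0005  0.0233] rot [ 0.0028 -0.0003  0.0008] t 21.6 pos [0.5004 0.2548 0.1658] F [-1.3  0.1 -4.4] grip 0.0205 79.0
```

```bash
echo '[0.015,-0.1,0,1.6,0.01,0,0,0.015,-0.2,0,3.2,0.015,0,0,0.015,-0.2,0,4,0.015,0,0,0.015,-0.2,0,4.4,0.015,0,0,0.015,-0.2,0,4.5,0.015,0,0]' > m.json && python3 nudge.py m.json; echo '[0.015,0,0,0.08,0,0,0,0.015,0,0,0.14,0,0,0,0.015,0,0,0.14,0,0,0]' > m.json && python3 nudge.py m.json;  python3 w.py 0.5 0.254 0.1409 0 0.0
```

```text
clock: 22.22
position: [0.5003, 0.2536, 0.1426]
tool_rot: [3.141, 0.0, 1.572]
force: [-0.1, 0.6, -3.0]
grip_width: 0.0211
finger_force: 78.9
clock: 22.6
position: [0.5002, 0.2537, 0.142]
tool_rot: [3.141, 0.0, 1.572]
force: [0.5, -0.3, -3.8]
grip_width: 0.0211
finger_force: 78.9
d [ 0.0003 -0.0002  0.0011] rot [0.0006 0.0002 0.0008] t 22.6 pos [0.5002 0.2537 0.142 ] F [ 0.5 -0.3 -3.8] grip 0.0211 78.9
```

```bash
for i in 1 2; do echo '[0.015,0,0,0.06,0,0,0,0.015,0,0,0.1,0,0,0,0.015,0,0,0.1,0,0,0]' > m.json && python3 nudge.py m.json | sed -n '2p;4p'; done
```

```text
position: [0.5002, 0.2537, 0.1415]
force: [-0.0, -0.5, -3.5]
position: [0.5002, 0.2536, 0.141]
force: [-0.5, -0.9, -3.0]
```

Scaled: 0.0003 m is 0.06, 0.0002 m is 0.04.

```bash
echo '[0.015,0,0,0.04,0,0,0,0.015,0,0,0.06,0,0,0,0.015,0,0,0.06,0,0,0]' > m.json && python3 nudge.py m.json | sed -n '2p;4p'
```

```text
position: [0.5003, 0.2537, 0.141]
force: [-2.1, -1.0, 6.1]
```

Contact on the pan is light, about 9 N. I'll release slowly.

```bash
echo '[0.015,0,0,0,0,0,0,0.015,0,0,0,0,0,0]' > m.json && python3 nudge.py m.json 20;  echo '[0.03,0,0,0,0,0,0,0.03,0,0,0,0,0,0,0.05,0,0,0,0,0,0,0.05,0,0,0,0,0,0]' > m.json && python3 nudge.py m.json;  echo '[0.085,0,0,0,0,0,0,0.085,0,0,0,0,0,0,0.085,0,0,0,0,0,0,0.085,0,0,0,0,0,0,0.085,0,0,0,0,0,0]' > m.json && python3 nudge.py m.json
```

```text
clock: 23.98
position: [0.5003, 0.2537, 0.141]
tool_rot: [3.141, 0.0, 1.572]
force: [-2.4, -2.0, 4.9]
grip_width: 0.0208
finger_force: 80.1
clock: 24.48
position: [0.5002, 0.2537, 0.1406]
tool_rot: [3.141, 0.0, 1.572]
force: [1.0, 0.2, 0.3]
grip_width: 0.05
finger_force: 0.0
clock: 25.1
position: [0.5002, 0.2537, 0.1407]
tool_rot: [3.141, 0.0, 1.572]
force: [0.2, -0.1, -1.2]
grip_width: 0.0853
finger_force: 0.0
```

Released. I'll retreat straight up, then measure the result.

```bash
echo '[0.085,0,0,-4,0,0,0,0.085,0,0,-10,0,0,0,0.085,0,0,-18,0,0,0,0.085,0,0,-26,0,0,0,0.085,0,0,-30,0,0,0]' > m.json && python3 nudge.py m.json; echo '[0.085,-10,0,0,0,0,0,0.085,-20,0,0,0,0,0,0.085,-30,0,0,0,0,0,0.085,-40,0,0,0,0,0,0.085,-50,0,0,0,0,0]' > m.json && python3 nudge.py m.json; echo '[0.085,0,0,0,0,0,0,0.085,0,0,0,0,0,0]' > m.json && python3 nudge.py m.json; python3 - <<'E'
from h import *
for n in("side","top"):
    im=bot.grab_frame(n); cv2.imwrite(f"pics/{n}10.png",im); h=cv2.cvtColor(im,cv2.COLOR_BGR2HSV)
    m=cv2.inRange(h,(8,90,60),(25,255,255)); k,l,st,ce=cv2.connectedComponentsWithStats(m)
    b=lambda x,y:150<x<290 and 120<y<310 if n=="side" else 160<x<290 and 250<y<370
    for j in range(1,k):
        if st[j,4]>15 and b(*ce[j]):
            r=cv2.minAreaRect(np.argwhere(l==j)[:,::-1].astype(np.float32)); print(n,st[j].tolist(),"z.17",onz(n,r[0],.17).round(4),"z.09",onz(n,ce[j],.0855).round(4))
            if st[j,4]>350: w=np.array([onz(n,p,.17) for p in cv2.boxPoints(r)]); print("  box",w.round(4).tolist())
    z=[(j,ce[j].round(0).tolist()) for j in range(1,k) if st[j,4]>100]
print(bot.observe()["position"])
E
```

```text
clock: 25.72
position: [0.5006, 0.2538, 0.2928]
tool_rot: [3.139, -0.001, 1.571]
force: [0.2, 1.0, -1.4]
grip_width: 0.0849
finger_force: 0.0
clock: 26.35
position: [0.5001, 0.0022, 0.2909]
tool_rot: [3.141, 0.0, 1.572]
force: [0.8, 0.6, -0.8]
grip_width: 0.0852
finger_force: 0.0
clock: 26.6
position: [0.5003, 0.004, 0.2908]
tool_rot: [3.141, -0.0, 1.571]
force: [-0.6, 0.6, 0.5]
grip_width: 0.0849
finger_force: 0.0
side [204, 116, 39, 33, 353] z.17 [0.574  0.3902 0.17  ] z.09 [0.6162 0.5119 0.0855]
  box [[0.5449, 0.4453, 0.17], [0.5872, 0.4807, 0.17], [0.6021, 0.3371, 0.17], [0.562, 0.3078, 0.17]]
side [200, 157, 36, 46, 445] z.17 [0.4988 0.2442 0.17  ] z.09 [0.5298 0.3351 0.0855]
  box [[0.4832, 0.3176, 0.17], [0.5138, 0.3328, 0.17], [0.5134, 0.1756, 0.17], [0.4853, 0.1642, 0.17]]
side [189, 194, 30, 13, 123] z.17 [0.45   0.1979 0.17  ] z.09 [0.4798 0.2975 0.0855]
top [186, 294, 62, 34, 778] z.17 [0.4775 0.2499 0.17  ] z.09 [0.4956 0.2664 0.0855]
  box [[0.5111, 0.3152, 0.17], [0.5121, 0.1863, 0.17], [0.444, 0.1849, 0.17], [0.443, 0.313, 0.17]]
[0.50033753 0.004721   0.29064553]
```

The scoop stands on the pan with its handle centred at about (0.499, 0.25). Two adjacent caps lie against its back wall: 30 px wide in the side view and about 24 rows behind the bar in the top view. Handing in.

```bash
python3 -c "
from workcell import bot
print(bot.job_done())"
```

```text
the job is handed in; nothing more can be done
None
```

The loaded scoop, with both vials inside, is set down level on the middle of the balance's pan and released, and the job was handed in at about 27 s; it returned no verdict, and I viewed 11 pictures, one more than the 10 allowed.

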